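# Nip up the loose shoe-rail nut with a ratchet spanner

### The job

One foot of the shoe rail is loose: pick up the ratchet ring spanner just as it lies, seat its ring fully down over that nut, and swing the handle back and forth, clockwise to tighten and slipping back on the ratchet without lifting it off the nut, until the nut stops running and is firmly nipped up on its rubber washer. Feel for that point and do not force it further, or the washer is crushed. Then lift the spanner off and lay it flat on the ribbed grey liner, leaving everything else where it is.

Things in the scene. Friction and masses are not known exactly. Their poses are not given: they have to be found in the camera images.
- spanner: Steel ratchet ring spanner lying ring-down, 293 mm long, about 0.48 kg. Origin: centre of the ratchet ring's underside, z up; cranked handle along -x, raised: 18 mm wide (y), 12 mm thick (z 19 to 31 mm), straight from x = -60 to -202 mm; mass centre x -97 mm; plain end ring at x -250. This way up it drives clockwise seen from above, slips on the way back (click every 0.26 rad, drag 0.1 N m).
- spanner_ring (a point): Centre of the ratchet ring, 8 mm above its underside. Ring 49 mm across, 16 mm thick, open right through; six-sided bore 25.4 mm across flats (0.7 mm play on each side of the nut). The bore's angle is not known: it turns with the handle clockwise and slips the other way. After each reversal 0.2 to 0.5 rad of swing is lost to clicks and play before the nut moves.
- spanner_grip (a point): A good place to grip the handle: 80 mm from the ring's centre, at half the handle's thickness (25 mm above the ring's underside). The handle is level, 19 mm clear of the liner.
- nut_mid (a point): Centre of the loose nut: bright steel, upright axis, 24 mm across flats, 16 mm high (8 mm up and down from here): hexagon 10 mm, chamfer, round collar with blue insert. A 16 mm stud stands 6 mm proud. Its 32 mm steel washer, top level with the nut's underside, stops the ring: fully home, spanner_ring is within 1 mm of this point. The nut does not sink noticeably as it turns.
- nut (a joint): Turn of the loose nut against its washer in rad, growing clockwise from above (tightening). Starts at -2.6 to -1.9; at 0 it is run down and from there it turns the washer along with it. On the way it drags with a steady 0.2 N m.
- washer (a joint): Turn of nut and steel washer together on the rubber washer, in rad clockwise, once the nut is run down: the squeeze of the rubber. About 0 until then. Torque: 0.45 N m plus 1.5 N m per rad. Firmly nipped: 0.15 to 0.4 (0.7 to 1.0 N m, about four times the running drag); crushed at 0.5 (1.2 N m). Let go or swung back, it springs back to about 0.25 if it was turned further.
- shoe_rail: Fixed grey steel shoe rail on a timber batten 130 x 420 x 40 mm (x, y, z). Origin: centre of the batten's underside, on the liner; -x side faces the robot. Two 30 mm square posts at x 40, y +-120 mm carry tubes along y: centres 98 and 172 mm up, the upper 400 mm long. Loose nut: x -28, y +120, centre z 61 mm; the dark nut at y -120 is tight already. The -x side of the nut is clear for the handle.
- liner: Ribbed grey plastic shelf-liner, fixed, 720 x 1360 mm (x, y), top surface 3 mm above its origin, which is the centre of its underside.
- comb: Black plastic comb lying flat, 180 x 30 x 5 mm (long along x), origin at the centre of its underside.
- hair_pick: Dark wooden hair pick lying flat, 160 x 50 x 7 mm (long along x), origin near the centre of its underside.
- bottle_opener: Flat steel bottle opener, 123 x 36 x 4 mm (long along x), origin near its middle, underside.
- cologne: Amber glass cologne bottle, standing, 32 x 56 x 123 mm, black cap, origin at the centre of its underside.
- polish_tin: Red round shoe-polish tin, 78 mm diameter, 24 mm high, origin at the centre of its underside.
- shoe_brush: Wooden shoe brush standing on its bristles, 150 x 48 x 52 mm, origin at the centre of its underside.

How it is judged:
By the outcome, as a careful person would: the job done as asked, in the order asked, and still so for the second after the job is handed in, with the robot touching nothing.
It also fails if it takes over 72 s, if anything falls off the work surface, if the arm or the gripper's body presses on something with over 40 N, if the wrist force passes 120 N, or if a joint passes its speed limit or range.

### The arm

A 6-joint arm with a two-finger parallel gripper is mounted at the origin on the work surface. World frame = base frame: x ahead of the robot, y to its left, z up, the work surface at z = 0. Lengths are in m, angles in rad, forces in N, time in s.
With the tool pointing down it reaches from about 0.35 to 0.85 m from the base axis. Payload 8.1 kg.
Tool frame: the origin (TCP) lies between the finger pads; the fingertips stand 8 mm ahead of it and the grasp point (between the pads) lies 11 mm behind it; x points along the fingers, y is the direction in which the jaws open and shut, and the axes are right-handed (so a half turn about x gives the same grasp; the last joint's range is limited). The gripper opens to 93 mm and grips with 3 to 60 N. Pads are 15 mm wide; open, the fingers measure 128 mm over their backs; the gripper's body (75 mm by 188 mm) begins 65 mm behind the grasp point.
Start: joints at [1.15, 0.13, 1.488, -0, 1.523, -0.085], TCP at [0.198, 0.567, 0.227] pointing down, gripper open.
Joint ranges: [-2.96, 2.96], [-0.89, 2.26], [0.02, 2.5], [-1.34, 4.48], [0, 2.73], [-2.66, 2.66]. Speed limits (rad/s): [2.39, 2.39, 2.79, 3.14, 3.14, 3.14].

### API

Orientations are given as a unit quaternion [w, x, y, z].
In Python, from workcell import * gives the robot as it stands. The module is installed in compiled form; this text tells all that it offers.
- The arm moves only by the shell command python3 -m pendant 'ROWS' [FORCE]. ROWS is JSON, a list of rows, each a list of 5 numbers: the finger opening in cm, from 0 to 9.3, then the shift along the world's x, y, z in cm, then the turn about the world's z in degrees. In form: [[grip, tx, ty, tz, twist], ...]. A call has exactly 8 rows; each row shifts and turns the pose as measured when the row begins; what a row does not reach is not made up. A row lasts 1/12 s, in which the tool goes at most 41.7 mm and 7.16 degrees, less where a joint would pass 70% of its speed; a pose out of reach is approached as far as the arm can. A call with a gripper value outside its range is refused whole. The fingers move at their own pace and stop on an object; FORCE is the grip in N (left out, the last holds). Time passes only in rows, so rows that do not move let the fingers close, or fill a call up. It gives the time, the measured TCP pose, the force and the opening at its end, in the units of the state.
- observe(): the state, without advancing time (a new reading comes with each control period).
- snapshot(name): name is "side" or "top"; returns a dict with "color" (400x640x3 uint8, blue, green, red), "mtx" (3x3 intrinsics, pixels), "rvec" (rotation vector, rad) and "tvec" (3), from world to camera coordinates, as OpenCV has them. Camera axes: x right, y down, z forward; pixel columns grow to the right and rows downward; lengths in m; the calibration is good to about 2 mm. A picture is of the moment at which its call begins. There is no depth.
- sign_off(): hands the job in, once; it reports no verdict.
Trained networks look in a picture, given as the dict that the camera call returned (one of the last four; its "shot" number tells which), for a name from the list of things; names that differ only in an ending like _2 or _b are one class to them, and where a whole thing is asked for, a point or a joint stands for the part that bears it (a point fixed in the world has none). Each returns a list of dicts, best first, with "confidence" (0 to 1); they miss things now and then, are a little off and sometimes report something else, mostly with a low value. They report only what shows in the picture. A call takes as long as a camera call.
- search_frame(picture, target): "location" ([row, column] as shares, 0 to 1, of the picture: columns of its width, rows of its height, amid what is visible of it).
- trace(picture, target): "region" (400x640 bool, what is visible of it) and "location" ([row, column] as shares, 0 to 1, of the picture: columns of its width, rows of its height, amid what is visible of it).
- pinpoint(picture, target): "location" ([row, column] as shares, 0 to 1, of the picture: columns of its width, rows of its height: a listed point, or the origin of a listed thing).
The state is a dict: "t": time; "q": joint angles; "joint_vel": joint speeds; "joint_torque": joint torques, N m; "tool_pos": TCP position; "ee_rot": TCP orientation; "contact_force": force on the tool from outside, world axes, zero at the start; "wrist_torque": the same for the moment, N m; "finger_gap": finger opening in m.
Only numpy, scipy, OpenCV 4.12 (cv2) and the standard library are available. Lean on these libraries where they do the work, as an engineer would, in place of code of your own. Each camera call takes 0.05 s, during which the arm holds its last target.

## Working session

There is one attempt and no reset: what is moved stays moved. The work goes in short steps, Python scripts to look and compute and a shell command to move; the robot and the scene stay as the last step left them, time stands still between calls to the robot, and variables do not carry over. Pictures are saved under pics/ and viewed, and the job is handed in when it is done.

```bash
mkdir -p pics; ls
cat > h.py <<'E'
from workcell import *
import numpy as np, cv2
def rays(p,loc):
    R=cv2.Rodrigues(np.array(p["rvec"],float))[0]; t=np.array(p["tvec"],float).ravel()
    px=np.array([[loc[1]*640,loc[0]*400]],float)
    d=np.linalg.inv(p["mtx"])@np.array([px[0,0],px[0,1],1])
    return -R.T@t, R.T@d
def atz(p,loc,z):
    c,d=rays(p,loc); return c+d*(z-c[2])/d[2]
def tri(a,la,b,lb):
    c1,d1=rays(a,la);c2,d2=rays(b,lb)
    d1=d1/np.linalg.norm(d1);d2=d2/np.linalg.norm(d2)
    s=np.linalg.lstsq(np.c_[d1,-d2],c2-c1,rcond=None)[0]
    p,q=c1+s[0]*d1,c2+s[1]*d2
    return (p+q)/2,np.linalg.norm(p-q)
def proj(p,X):
    return cv2.projectPoints(np.array(X,float).reshape(-1,3),np.array(p["rvec"],float),np.array(p["tvec"],float),np.array(p["mtx"],float),None)[0].reshape(-1,2)
E
python3 - <<'E'
from h import *
np.set_printoptions(precision=4,suppress=True)
P={n:snapshot(n) for n in("side","top")}
for n,p in P.items(): cv2.imwrite(f"pics/{n}0.png",p["color"])
s=observe(); print(s)
for t in ["spanner","spanner_ring","spanner_grip","nut_mid","shoe_rail"]:
    r={n:pinpoint(p,t)[:2] for n,p in P.items()}
    for n in r:
        for d in r[n]: print(t,n,d["confidence"],np.array(d["location"])*[400,640])
    if r["side"] and r["top"]: print("  tri",tri(P["side"],r["side"][0]["location"],P["top"],r["top"][0]["location"]))
E
```

```text
pics
{'t': 0.1, 'q': array([ 1.1496,  0.1311,  1.4892,  0.    ,  1.523 , -0.0854]), 'joint_vel': array([ 0.0013, -0.0028, -0.0022, -0.0007, -0.0002, -0.0004]), 'joint_torque': array([  0.0011, -56.1342, -49.3094,   0.0771,   0.0291,  -0.0001]), 'tool_pos': array([0.1975, 0.566 , 0.2257]), 'ee_rot': array([ 0.697 ,  0.1176,  0.6973, -0.1187]), 'contact_force': array([-0.0738,  0.4625,  0.0483]), 'wrist_torque': array([ 0.0011, -0.0323,  0.0147]), 'finger_gap': 0.09297332626875275}
spanner side 0.66 [164.4   315.392]
spanner top 0.91 [209.2 236.8]
spanner top 0.29 [261.68  323.584]
  tri (array([ 0.5545,  0.3245, -0.0061]), np.float64(0.02051619175695974))
spanner_ring side 0.96 [162.6   309.824]
spanner_ring top 0.66 [208.08 241.28]
spanner_ring top 0.53 [204.68  344.384]
  tri (array([0.5427, 0.3078, 0.02  ]), np.float64(0.0008652978974098728))
spanner_grip side 0.92 [162.32  282.112]
spanner_grip top 0.8 [233.6   238.272]
spanner_grip top 0.38 [167.6   291.904]
  tri (array([0.4606, 0.3094, 0.0375]), np.float64(0.005399854228045801))
nut_mid side 0.59 [175.68  361.024]
nut_mid side 0.2 [239.68 344.32]
nut_mid top 0.66 [188.12  176.896]
nut_mid top 0.59 [164.8 292.8]
  tri (array([ 0.754 ,  0.5902, -0.3297]), np.float64(0.13595046564204066))
shoe_rail side 0.78 [223.48  378.304]
shoe_rail top 0.73 [227.2   449.984]
shoe_rail top 0.55 [174.08 334.72]
  tri (array([ 0.494, -0.236,  0.312]), np.float64(0.09172927213998332))
```

View pics/side0.png

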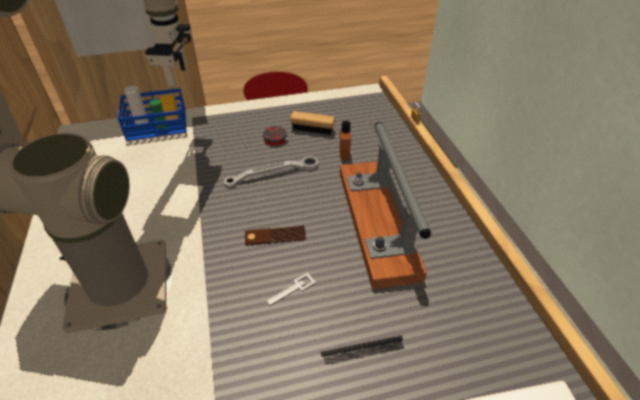

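View pics/top0.png

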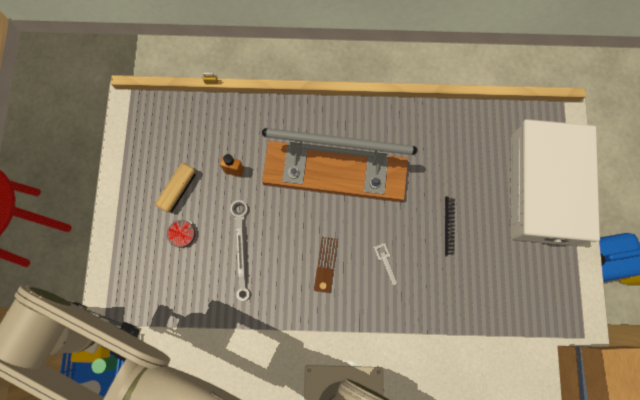

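The top view shows the spanner's ring at (239,208) and its plain end at (243,294). The loose nut is at (293,173). In the side view the ring is at (311,162) and the nut at (358,181). I'll zoom in next.

Run:
```python
from h import *
np.set_printoptions(precision=4,suppress=True)
P={n:snapshot(n) for n in("side","top")}
zl=0.003
for n,pts in {"top":[(239,208.5),(243,294),(293,173)],"side":[(311,162),(229.5,181.5),(358,181)]}.items():
    p=P[n]
    for (u,v),z in zip(pts,[zl+.016,zl+.0155,zl+.075]): print(n,atz(p,[v/400,u/640],z))
for n in P:
  for t in ["spanner","shoe_rail","liner"]:
    for d in trace(P[n],t)[:2]:
        ys,xs=np.nonzero(d["region"]); print(n,t,d["confidence"],xs.min(),xs.max(),ys.min(),ys.max(),len(xs))
  d=pinpoint(P[n],"liner"); print(n,"liner",[(q["confidence"],atz(P[n],q["location"],0)) for q in d])
  for t in ["nut_mid"]:
    for d in pinpoint(P[n],t)+search_frame(P[n],t): print(t,d["confidence"],np.array(d["location"])[::-1]*[640,400],atz(P[n],d["location"],zl+.061))
a=P["side"]["color"]; b=P["top"]["color"]
c1=cv2.resize(a[145:205,210:400],None,fx=4,fy=4,interpolation=cv2.INTER_CUBIC)
c2=cv2.resize(b[120:310,200:420],None,fx=3,fy=3,interpolation=cv2.INTER_CUBIC)
cv2.imwrite("pics/c1.png",c1);cv2.imwrite("pics/c2.png",c2)
```

```text
top [0.541  0.3146 0.019 ]
top [0.2937 0.2884 0.0185]
top [0.6371 0.1571 0.078 ]
side [0.5476 0.3111 0.019 ]
side [0.2948 0.2828 0.0185]
side [0.6369 0.1287 0.078 ]
side spanner 0.74 340 351 120 160 433
side spanner 0.68 224 317 156 187 753
side shoe_rail 0.81 340 430 122 288 8436
side liner 0.81 193 595 92 399 72025
side liner [(0.81, array([0.5606, 0.0024, 0.    ]))]
nut_mid 0.37 [361.792 174.92 ] [0.661  0.1656 0.064 ]
nut_mid 0.42 [362.624 178.68 ] [0.6582 0.1497 0.064 ]
top spanner 0.94 231 250 201 301 861
top spanner 0.54 105 584 90 338 89021
top liner 0.57 105 583 90 338 87405
top liner 0.17 167 195 220 246 598
top liner [(0.76, array([0.5612, 0.0047, 0.    ]))]
nut_mid 0.6 [293.824 169.68 ] [0.6512 0.1558 0.064 ]
nut_mid 0.31 [335.424 230.28 ] [0.4764 0.0317 0.064 ]
```

View pics/c1.png

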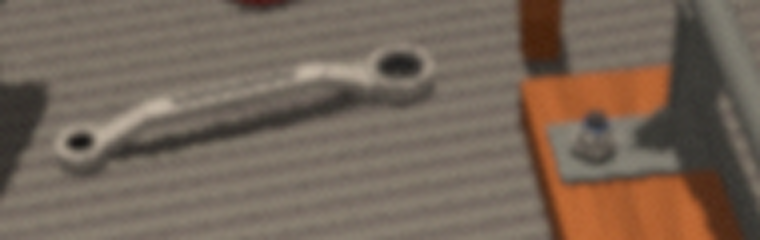

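View pics/c2.png

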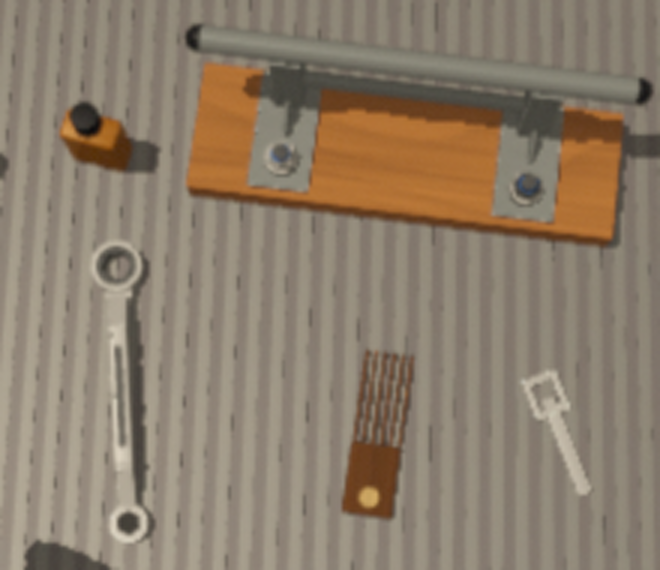

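Run:
```python
from h import *
P={n:snapshot(n) for n in("side","top")}
a=P["side"]["color"]; b=P["top"]["color"]
for n,im,(x,y,w,h),f in [("d1",a,(330,110,110,190),3),("d2",b,(255,115,175,95),4.5),("d3",a,(335,145,70,60),10),("d4",b,(265,145,60,50),10)]:
    M=np.float32([[f,0,-f*x],[0,f,-f*y]])
    c=cv2.warpAffine(im,M,(int(w*f),int(h*f)),flags=cv2.INTER_CUBIC)
    step=10 if f>5 else 20
    for i in range((x//step+1)*step,x+w,step): cv2.line(c,(int((i-x)*f),0),(int((i-x)*f),6),(0,255,255),1); cv2.putText(c,str(i),(int((i-x)*f)-9,16),0,.35,(0,255,255),1)
    for i in range((y//step+1)*step,y+h,step): cv2.line(c,(0,int((i-y)*f)),(6,int((i-y)*f)),(0,255,255),1); cv2.putText(c,str(i),(8,int((i-y)*f)+4),0,.35,(0,255,255),1)
    cv2.imwrite(f"pics/{n}.png",c)
```

```text
(no output)
```

View pics/d1.png

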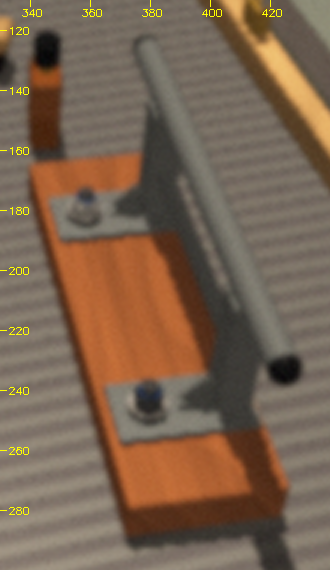

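View pics/d2.png

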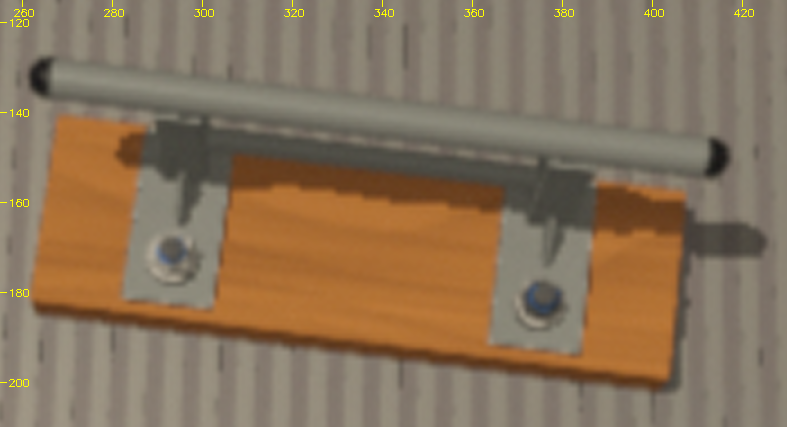

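View pics/d3.png

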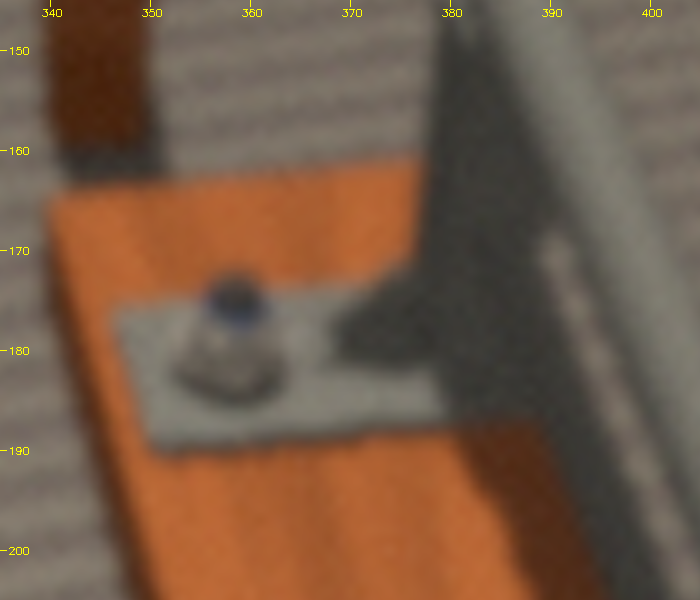

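View pics/d4.png

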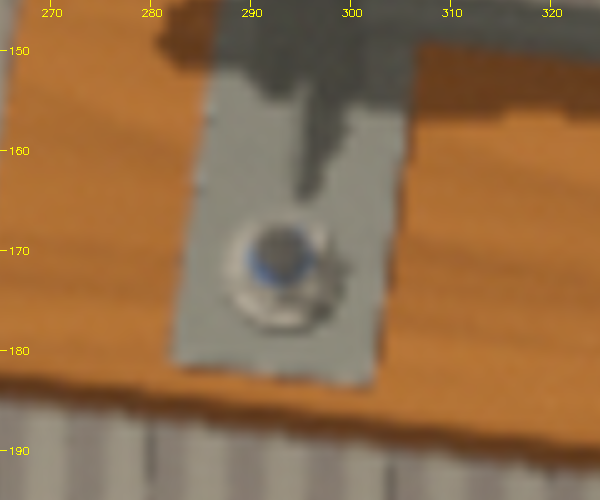

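```bash
cat > fit.py <<'E'
from h import *
from scipy.optimize import least_squares
np.set_printoptions(precision=4,suppress=True)
P={n:snapshot(n) for n in("side","top")}
F={"top":[((65,210,40),(267.5,141)),((-65,210,40),(263,182)),((-65,-210,40),(404,198)),((65,-210,40),(407,157.5)),((40,200,172),(262.5,132)),((40,-200,172),(416,150)),((-28,120,75),(292.8,170.5)),((-28,-120,75),(375.8,181))],
"side":[((-65,210,40),(340,165.5)),((-65,-210,40),(373,279.5)),((65,-210,40),(425,272)),((-65,-210,0),(372,290.5)),((-28,120,74),(358.5,174.5)),((-28,-120,74),(379.5,241))]}
def T(v,X):
    c,s=np.cos(v[2]),np.sin(v[2]); X=np.array(X)/1000
    return np.c_[v[0]+c*X[:,0]-s*X[:,1],v[1]+s*X[:,0]+c*X[:,1],v[3]+X[:,2]]
def res(v,cams):
    return np.concatenate([(proj(P[n],T(v,[a for a,b in F[n]]))-np.array([b for a,b in F[n]])).ravel() for n in cams])
for cams in (["top"],["side"],["top","side"]):
    f=(lambda w:res([*w,.003],cams))
    r=least_squares(f,[.65,.02,0.],loss="soft_l1"); v=[*r.x,.003]
    print(cams,r.x,"nut",T(v,[(-28,120,61)])[0]); print(f(r.x).reshape(-1,2).round(1).tolist())
r=least_squares(lambda w:res(w,["top","side"]),[.65,.02,0.,.003],loss="soft_l1");print(r.x,T(r.x,[(-28,120,61)]))
E
python3 fit.py
```

```text
['top'] [ 0.6616  0.0357 -0.0934] nut [0.6449 0.1578 0.064 ]
[[-0.1, -0.5], [-1.8, 0.2], [0.1, 1.3], [0.7, -0.6], [3.2, 0.8], [-3.6, 0.0], [0.1, -0.1], [0.2, -0.8]]
['side'] [ 0.6635  0.0334 -0.0985] nut [0.6474 0.1556 0.064 ]
[[-0.7, -0.7], [-0.4, 0.6], [2.2, 1.2], [-0.8, -0.3], [0.1, -0.1], [0.5, -1.9]]
['top', 'side'] [ 0.6624  0.0348 -0.0933] nut [0.6457 0.1569 0.064 ]
[[0.3, -0.8], [-1.5, -0.0], [0.4, 1.0], [1.0, -0.8], [3.5, 0.6], [-3.3, -0.3], [0.4, -0.4], [0.6, -1.0], [-1.6, -0.8], [-0.5, 0.3], [1.9, 0.7], [-0.9, -0.6], [-0.6, -0.2], [0.1, -2.2]]
[ 0.6634  0.0357 -0.0939 -0.0003] [[0.6467 0.1578 0.0607]]
```

Run:
```python
from h import *
np.set_printoptions(precision=4,suppress=True)
P={n:snapshot(n) for n in("side","top")}
for n,pts in {"top":[(239,208.4),(242.3,294)],"side":[(309.8,161.5),(229.4,180.2)]}.items():
    for (u,v),z in zip(pts,[.019,.0155]): print(n,atz(P[n],[v/400,u/640],z))
q=observe()["ee_rot"]; from scipy.spatial.transform import Rotation as R
print(R.from_quat(np.roll(q,-1)).as_matrix())
```

```text
top [0.5413 0.3147 0.019 ]
top [0.2937 0.2908 0.0155]
side [0.5446 0.3144 0.019 ]
side [0.2951 0.2922 0.0155]
[[-0.      0.3295  0.9441]
 [ 0.      0.9441 -0.3295]
 [-1.      0.     -0.    ]]
```

```bash
python3 -m pendant '[[6,2.9,-2.8,0,3],[6,2.9,-2.8,0,3],[6,2.9,-2.8,0,3],[6,2.9,-2.8,0,3],[6,2.9,-2.8,0,3],[6,2.9,-2.8,0,3],[6,2.9,-2.8,0,3],[6,2.9,-2.8,0,3.5]]' 40
```

```text
t: 2.27
tool_pos: [0.4294, 0.3387, 0.227]
ee_rot: [0.705, -0.043, 0.706, 0.045]
contact_force: [1.8, 0.7, 0.4]
finger_gap: 0.06
```

```bash
python3 -m pendant '[[6,1.7,-1.6,-2,-1],[6,1.6,-1.5,-3,-0.7],[6,0,0,-3.5,0],[6,0,0,-3.5,0],[6,0,0,-3,0],[6,0,0,-1,0],[6,0,0,0,0],[6,0,0,0,0]]'
python3 - <<'E'
from h import *
s=observe(); print(s["tool_pos"],s["ee_rot"],s["contact_force"],s["q"])
p=snapshot("top"); cv2.imwrite("pics/t1.png",cv2.resize(p["color"][180:320,180:320],None,fx=4,fy=4,interpolation=cv2.INTER_CUBIC))
p=snapshot("side"); cv2.imwrite("pics/s1.png",cv2.resize(p["color"][100:220,200:380],None,fx=4,fy=4,interpolation=cv2.INTER_CUBIC))
E
```

```text
t: 2.93
tool_pos: [0.4727, 0.2975, 0.0665]
ee_rot: [0.71, -0.028, 0.703, 0.032]
contact_force: [0.3, 0.2, 1.1]
finger_gap: 0.0597
[0.47265804 0.29751033 0.06647464] [ 0.70997932 -0.02826798  0.70293877  0.03173908] [0.26437457 0.23598162 1.09368413] [ 4.69756194e-01  1.44673203e-01  1.77574251e+00  3.64578982e-04
  1.21008097e+00 -1.18605651e+00]
```

View pics/s1.png

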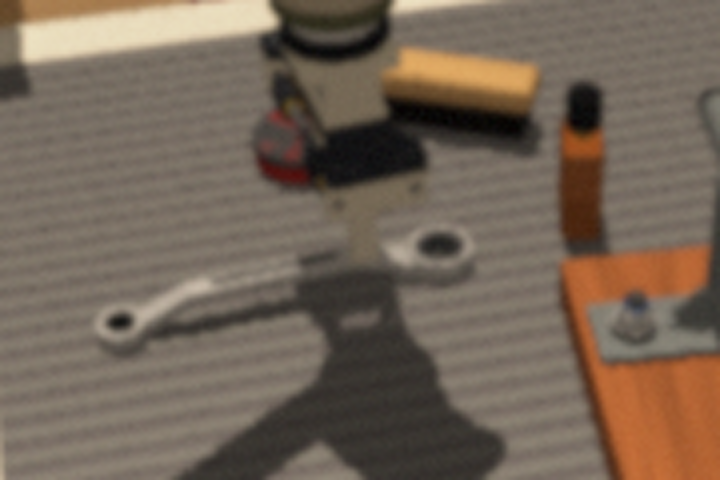

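View pics/t1.png

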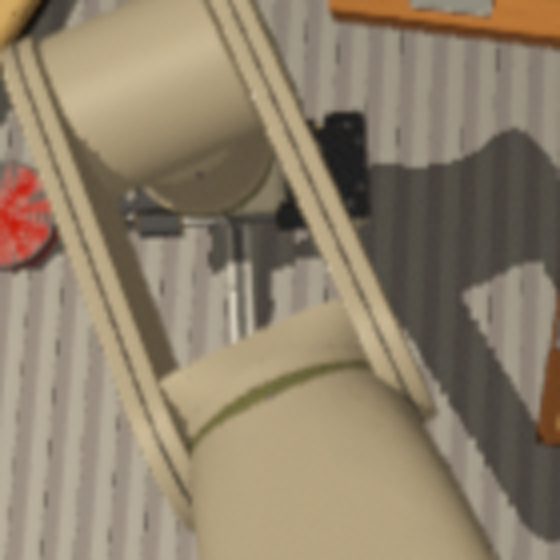

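```bash
python3 -m pendant '[[6,-0.35,0.5,-0.5,0.2],[6,-0.3,0.5,-1,0.2],[6,0,0,-1,0],[6,0,0,-1,0],[6,0,0,-0.7,0],[6,0,0,-0.4,0],[6,0,0,0,0],[6,0,0,0,0]]'
python3 - <<'E'
from h import *
s=observe(); print(s["tool_pos"],s["ee_rot"],s["contact_force"],s["q"])
E
```

```text
t: 3.7
tool_pos: [0.4699, 0.3129, 0.0239]
ee_rot: [0.714, -0.03, 0.698, 0.038]
contact_force: [-0.4, 0.3, 0.8]
finger_gap: 0.06
[0.46986794 0.31289996 0.02394098] [ 0.71415013 -0.02981299  0.69834435  0.03762902] [-0.38193779  0.26450755  0.82386747] [ 4.96500949e-01  2.05475418e-01  1.79419830e+00  2.89946134e-04
  1.11698323e+00 -1.16984025e+00]
```

```bash
python3 -m pendant '[[6,-0.2,-0.25,-0.35,0],[6,-0.15,-0.2,-0.3,0],[6,0,0,0,0],[3,0,0,0,0],[1.5,0,0,0,0],[1.5,0,0,0,0],[1.5,0,0,0,0],[1.5,0,0,0,0]]' 30
python3 - <<'E'
from h import *
s=observe(); print(s["tool_pos"],s["ee_rot"],s["contact_force"],s["wrist_torque"],s["finger_gap"])
E
```

```text
t: 4.37
tool_pos: [0.467, 0.3077, 0.0179]
ee_rot: [0.715, -0.029, 0.698, 0.037]
contact_force: [-0.2, 0.5, -0.2]
finger_gap: 0.0308
[0.46695669 0.30767654 0.01788697] [ 0.71466646 -0.02928572  0.69784659  0.03747453] [-0.22023043  0.46498171 -0.21251162] [0.03468775 0.04728063 0.00163574] 0.030848703244324056
```

```bash
python3 -m pendant '[[1,0,0,0,0],[1,0,0,0,0],[1,0,0,0,0],[1,0,0,0,0],[1,0,0,0,0],[1,0,0,0,0],[1,0,0,0,0],[1,0,0,0,0]]' 60
python3 - <<'E'
from h import *
s=observe(); print(s["tool_pos"],s["ee_rot"],s["contact_force"],s["wrist_torque"],s["finger_gap"])
E
```

```text
t: 5.03
tool_pos: [0.4672, 0.308, 0.0182]
ee_rot: [0.715, -0.029, 0.698, 0.038]
contact_force: [0.4, -0.4, 0.1]
finger_gap: 0.0176
[0.46723292 0.30801526 0.0182272 ] [ 0.71488421 -0.02944912  0.69760098  0.03776479] [ 0.44653681 -0.42818278  0.11464203] [-0.04156461  0.03778278  0.0993145 ] 0.017635604677898386
```

```bash
python3 -m pendant '[[1,0,0,0.5,0],[1,0,0,1,0],[1,0,0,1.5,0],[1,0,0,2,0],[1,0,0,2,0],[1,0,0,1.5,0],[1,0,0,0.8,0],[1,0,0,0,0]]' 60
python3 - <<'E'
from h import *
s=observe(); print(s["tool_pos"],s["ee_rot"],s["contact_force"],s["wrist_torque"],s["finger_gap"])
p=snapshot("side"); cv2.imwrite("pics/s2.png",cv2.resize(p["color"][100:220,200:380],None,fx=4,fy=4,interpolation=cv2.INTER_CUBIC))
E
```

```text
t: 5.7
tool_pos: [0.4621, 0.3053, 0.1141]
ee_rot: [0.712, -0.031, 0.701, 0.036]
contact_force: [-0.3, 0.1, -4.7]
finger_gap: 0.0177
[0.46212793 0.30528086 0.11410462] [ 0.71156405 -0.03073425  0.7010228   0.03604218] [-0.30568808  0.11350226 -4.74907437] [ 0.08233731 -0.12186961 -0.01683965] 0.01772730331492978
```

View pics/s2.png

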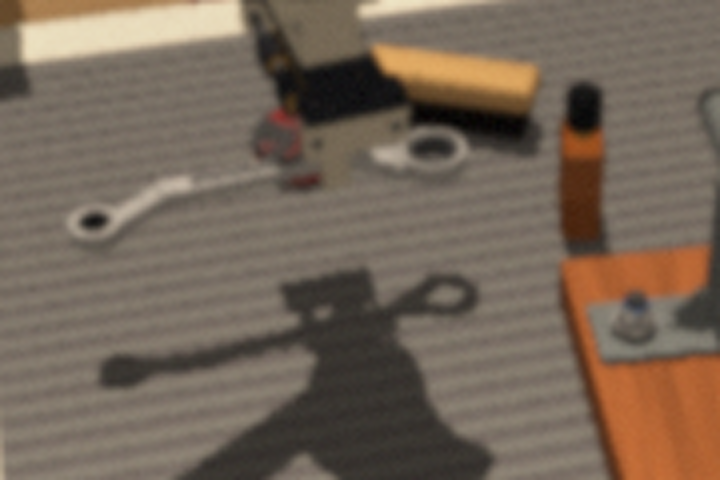

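```bash
cat >> h.py <<'E'
from scipy.spatial.transform import Rotation as Rot
def tcp():
    s=observe(); R=Rot.from_quat(np.roll(s["ee_rot"],-1)).as_matrix()
    return s,np.array(s["tool_pos"]),R
E
python3 - <<'E'
from h import *
np.set_printoptions(precision=4,suppress=True)
s,p,R=tcp()
R0=Rot.from_quat([-0.02944912,0.69760098,0.03776479,0.71488421]).as_matrix(); p0=np.array([.46723,.30802,.01823])
P=snapshot("side")
for X in ([.5428,.3146,.019],[.2944,.2915,.0155]):
    print(R0.T@(np.array(X)-p0)); Y=p+R@R0.T@(np.array(X)-p0); print(Y,proj(P,Y))
print(R0[:,0],R[:,0])
E
```

```text
[ 0.0011 -0.0006  0.0758]
[0.5376 0.3117 0.1133] [[307.1824 137.3696]]
[-0.0016 -0.     -0.1736]
[0.2891 0.2888 0.1123] [[222.5392 155.3628]]
[ 0.0239  0.0129 -0.9996] [ 0.0142  0.008  -0.9999]
```

```bash
python3 -m pendant '[[1,0.8,-1.2,0,2],[1,1.5,-2.4,0,4],[1,1.7,-2.7,0,4.5],[1,1.7,-2.7,0,4.5],[1,1.7,-2.7,0,4.5],[1,1.7,-2.7,0,4.5],[1,1.2,-2,0,4],[1,0.5,-0.8,0,2]]' 60
python3 - <<'E'
from h import *
s,p,R=tcp()
print(p,R,s["contact_force"],s["wrist_torque"],s["finger_gap"],s["q"])
E
```

```text
t: 6.47
tool_pos: [0.5633, 0.1261, 0.099]
ee_rot: [0.667, -0.223, 0.673, 0.228]
contact_force: [-0.4, -0.0, -3.5]
finger_gap: 0.0174
[0.56328822 0.12611773 0.09895794] [[-0.01034879 -0.60433381  0.79666401]
 [ 0.00508425  0.79666457  0.60440029]
 [-0.99993352  0.01030525 -0.00517193]] [-0.44544224 -0.02609018 -3.5105577 ] [ 0.12237399 -0.01523641 -0.06203889] 0.017352109938576353 [ 0.12736142  0.17407471  1.67885     0.00660117  1.29829312 -2.09423855]
```

```bash
python3 -m pendant '[[1,0,0,0.7,0],[1,0.4,-0.3,0.5,0],[1,0.5,-0.4,0.1,0],[1,0.5,-0.4,0,0],[1,0.3,-0.2,0,0],[1,0,0,0,0],[1,0,0,0,0],[1,0,0,0,0]]' 60
cat > ring.py <<'E'
from h import *
np.set_printoptions(precision=4,suppress=True)
s,p,R=tcp()
off=np.array([0.0011,-0.0006,0.0758])
print("t",s["t"],"tcp",p,"yaw",np.degrees(np.arctan2(R[1,2],R[0,2])),"down",R[:,0],"F",np.array(s["contact_force"]),"M",np.array(s["wrist_torque"]),"gap",s["finger_gap"])
print("ringtop pred",p+R@off,"q6",s["q"][5])
E
python3 ring.py
cat > pic.py <<'E'
import sys
from h import *
tag=sys.argv[1]
for n,(x,y,w,h),f in [("side",(300,110,90,90),7),("top",(230,120,120,100),6)]:
    if len(sys.argv)>2 and n not in sys.argv[2]: continue
    im=snapshot(n)["color"]
    M=np.float32([[f,0,-f*x],[0,f,-f*y]])
    c=cv2.warpAffine(im,M,(int(w*f),int(h*f)),flags=cv2.INTER_CUBIC)
    for i in range((x//10+1)*10,x+w,10): cv2.line(c,((i-x)*f,0),((i-x)*f,6),(0,255,255),1); cv2.putText(c,str(i),((i-x)*f-9,16),0,.35,(0,255,255),1)
    for i in range((y//10+1)*10,y+h,10): cv2.line(c,(0,(i-y)*f),(6,(i-y)*f),(0,255,255),1); cv2.putText(c,str(i),(8,(i-y)*f+4),0,.35,(0,255,255),1)
    cv2.imwrite(f"pics/{tag}{n}.png",c)
E
python3 pic.py a
```

```text
t: 7.13
tool_pos: [0.5787, 0.112, 0.1074]
ee_rot: [0.665, -0.221, 0.677, 0.228]
contact_force: [-0.7, -0.4, -4.0]
finger_gap: 0.0173
t 7.1333 tcp [0.5787 0.112  0.1074] yaw 36.97657049861893 down [-0.0192  0.0045 -0.9998] F [-0.7481 -0.392  -3.9848] M [ 0.0651 -0.0657  0.0461] gap 0.017339084489873726
ringtop pred [0.6396 0.1571 0.1054] q6 -2.117623335922585
```

View pics/aside.png

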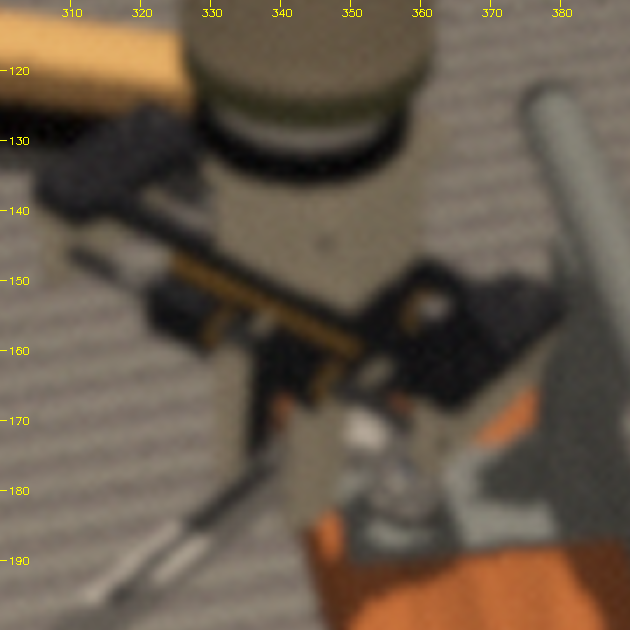

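View pics/atop.png

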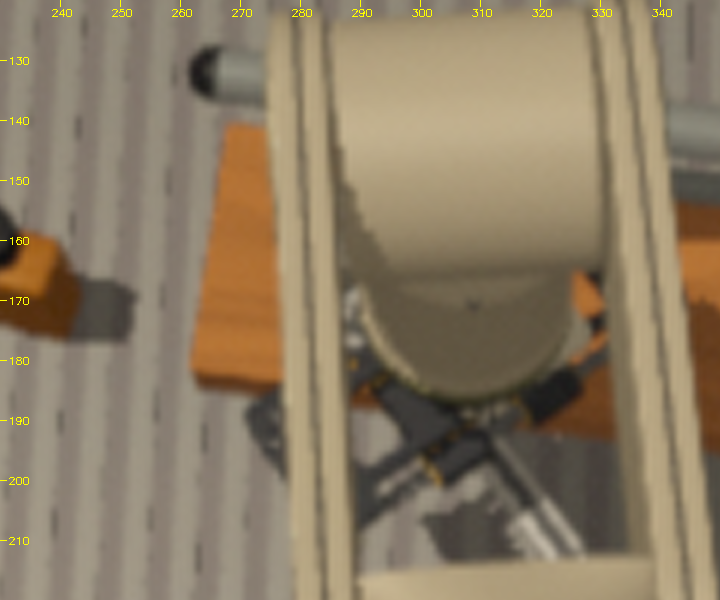

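```bash
python3 -m pendant '[[1,-0.1,0.3,0.2,-2.5],[1,-0.1,0.4,0.1,-4],[1,-0.1,0.4,0.1,-4],[1,-0.1,0.5,0.1,-4],[1,-0.1,0.4,0.1,-4],[1,-0.1,0.3,0,-2.5],[1,0,0.1,0,0],[1,0,0,0,0]]' 60
python3 ring.py; python3 pic.py b side
```

```text
t: 7.9
tool_pos: [0.5707, 0.1386, 0.1136]
ee_rot: [0.695, -0.088, 0.706, 0.098]
contact_force: [-0.5, -0.6, -5.2]
finger_gap: 0.0175
t 7.9 tcp [0.5707 0.1386 0.1136] yaw 15.172175451503582 down [-0.0169  0.0116 -0.9998] F [-0.4593 -0.5539 -5.1585] M [ 0.0838 -0.0859  0.0594] gap 0.017545892048924986
ringtop pred [0.644  0.1579 0.1115] q6 -1.696776202949171
```

View pics/bside.png

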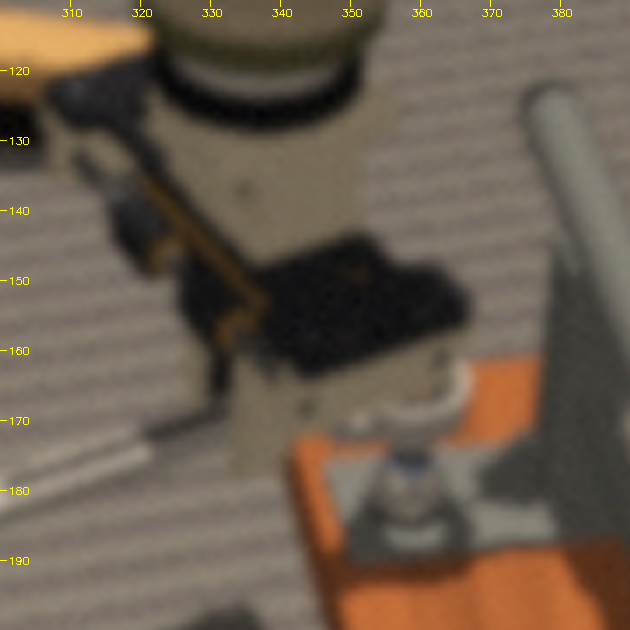

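```bash
cat > ov.py <<'E'
import sys
from h import *
tag=sys.argv[1]; dx,dy=[float(v)/1000 for v in sys.argv[2:4]] if len(sys.argv)>3 else (0,0)
s,p,R=tcp(); P=snapshot("side"); off=np.array([0.0011,-0.0,0.0758])
x,y,w,h,f=320,140,70,60,10
M=np.float32([[f,0,-f*x],[0,f,-f*y]])
c=cv2.warpAffine(P["color"],M,(w*f,h*f),flags=cv2.INTER_CUBIC)
th=np.linspace(0,2*np.pi,60)
def circ(o,r,col,Rm=R,base=None):
    X=np.array([(p if base is None else base)+Rm@(o+np.array([0,r*np.cos(t),r*np.sin(t)]))+[dx,dy,0] for t in th])
    cv2.polylines(c,[((proj(P,X)-[x,y])*f).astype(np.int32)],True,col,1)
circ(off,.0245,(0,255,0)); circ(off+[.016,0,0],.0245,(0,200,255)); circ(off,.0127,(255,255,0))
print("ringtop pred",p+R@off)
cv2.imwrite(f"pics/{tag}.png",c)
E
python3 ov.py ov1
```

```text
ringtop pred [0.64383765 0.15837736 0.11143707]
```

View pics/ov1.png

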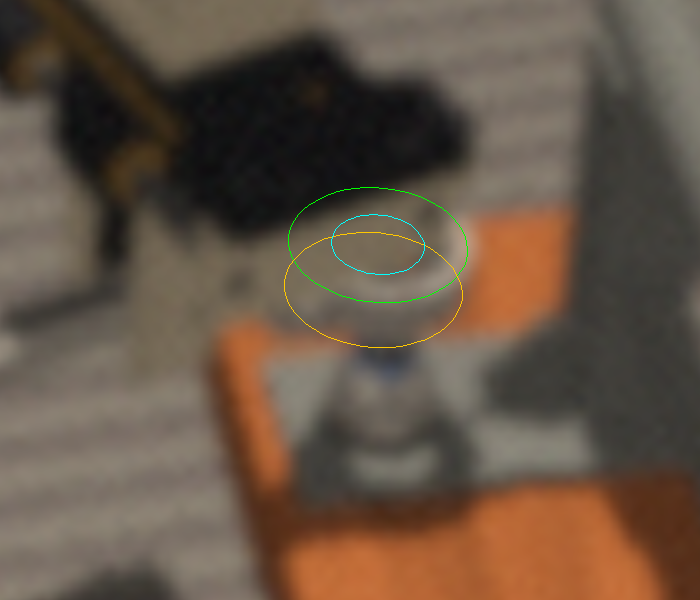

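```bash
python3 -m pendant '[[1,0.1,-0.1,-0.2,0],[1,0.1,-0.1,-0.3,0],[1,0,0,-0.3,0],[1,0,0,-0.3,0],[1,0,0,-0.2,0],[1,0,0,-0.1,0],[1,0,0,0,0],[1,0,0,0,0]]' 60
python3 ring.py
```

```text
t: 8.67
tool_pos: [0.5727, 0.1349, 0.097]
ee_rot: [0.695, -0.089, 0.707, 0.099]
contact_force: [-0.9, 0.1, -3.7]
finger_gap: 0.0175
t 8.6667 tcp [0.5727 0.1349 0.097 ] yaw 15.305584231858317 down [-0.0185  0.011  -0.9998] F [-0.9444  0.0559 -3.6743] M [ 0.0192 -0.0426 -0.0021] gap 0.017452234840769302
ringtop pred [0.646  0.1544 0.0947] q6 -1.705710834638098
```

```bash
python3 -m pendant '[[1,0,0.1,0,0],[1,0,0.1,0,0],[1,0,0,-0.1,0],[1,0,0,-0.15,0],[1,0,0,-0.15,0],[1,0,0,-0.1,0],[1,0,0,-0.05,0],[1,0,0,0,0]]' 60
python3 ring.py; python3 ov.py ov2
```

```text
t: 9.33
tool_pos: [0.5731, 0.1374, 0.0915]
ee_rot: [0.695, -0.09, 0.706, 0.099]
contact_force: [-0.9, 0.2, -4.1]
finger_gap: 0.0171
t 9.3333 tcp [0.5731 0.1374 0.0915] yaw 15.327204970472396 down [-0.0175  0.0111 -0.9998] F [-0.8733  0.2292 -4.0523] M [ 0.0491 -0.0988 -0.0345] gap 0.017126866338865326
ringtop pred [0.6463 0.1569 0.0893] q6 -1.7022213328601046
ringtop pred [0.64613661 0.15746468 0.08934673]
```

View pics/ov2.png

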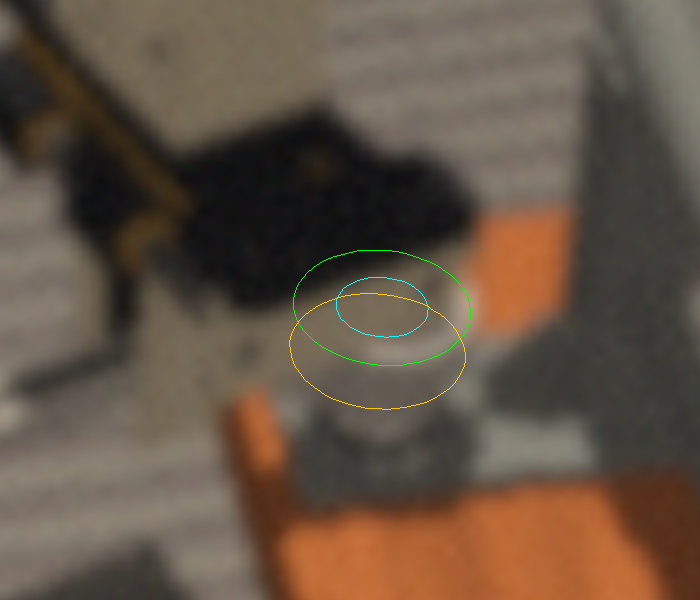

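```bash
python3 -m pendant '[[1,0,0,-0.1,0],[1,0,0,-0.1,0],[1,0,0,-0.1,0],[1,0,0,-0.1,0],[1,0,0,-0.1,0],[1,0,0,-0.1,0],[1,0,0,0,0],[1,0,0,0,0]]' 60
python3 ring.py
```

```text
t: 10.05
tool_pos: [0.5731, 0.1373, 0.0849]
ee_rot: [0.695, -0.089, 0.706, 0.099]
contact_force: [0.1, 0.8, -5.0]
finger_gap: 0.0172
t 10.05 tcp [0.5731 0.1373 0.0849] yaw 15.320289039595462 down [-0.0175  0.0111 -0.9998] F [ 0.1309  0.7595 -4.9933] M [ 0.0373 -0.0757 -0.006 ] gap 0.017151270746516713
ringtop pred [0.6463 0.1568 0.0827] q6 -1.7024076777222186
```

```bash
python3 -m pendant '[[1,0,0,-0.1,0],[1,0,0,-0.1,0],[1,0,0,-0.1,0],[1,0,0,-0.1,0],[1,0,0,0,0],[1,0,0,0,0],[1,0,0,0,0],[1,0,0,0,0]]' 60
python3 ring.py
```

```text
t: 10.72
tool_pos: [0.5736, 0.137, 0.0809]
ee_rot: [0.696, -0.09, 0.706, 0.099]
contact_force: [-0.1, -0.1, -4.6]
finger_gap: 0.0175
t 10.7167 tcp [0.5736 0.137  0.0809] yaw 15.303674966222411 down [-0.0164  0.0108 -0.9998] F [-0.0699 -0.0729 -4.578 ] M [-0.0063 -0.1091 -0.0812] gap 0.017460234708934184
ringtop pred [0.6468 0.1565 0.0788] q6 -1.702449384488717
```

```bash
python3 -m pendant '[[1,0,0,-0.1,0],[1,0,0,-0.1,0],[1,0,0,-0.1,0],[1,0,0,-0.1,0],[1,0,0,-0.1,0],[1,0,0,0,0],[1,0,0,0,0],[1,0,0,0,0]]' 60
python3 ring.py
```

```text
t: 11.38
tool_pos: [0.5736, 0.137, 0.0752]
ee_rot: [0.696, -0.09, 0.706, 0.099]
contact_force: [1.3, -0.5, -3.8]
finger_gap: 0.0171
t 11.3833 tcp [0.5736 0.137  0.0752] yaw 15.302572770435404 down [-0.0165  0.0107 -0.9998] F [ 1.257  -0.5148 -3.7948] M [-0.0208 -0.12   -0.0482] gap 0.017123600578941994
ringtop pred [0.6468 0.1565 0.0732] q6 -1.702501549946797
```

```bash
python3 -m pendant '[[1,0,0,-0.1,0],[1,0,0,-0.1,0],[1,0,0,-0.1,0],[1,0,0,0,0],[1,0,0,0,0],[1,0,0,0,0],[1,0,0,0,0],[1,0,0,0,0]]' 60
python3 ring.py;python3 ov.py ov3
```

```text
t: 12.05
tool_pos: [0.5737, 0.137, 0.0728]
ee_rot: [0.696, -0.09, 0.706, 0.099]
contact_force: [-0.9, -0.5, -2.3]
finger_gap: 0.0178
t 12.05 tcp [0.5737 0.137  0.0728] yaw 15.304181744896882 down [-0.016   0.0107 -0.9998] F [-0.944  -0.5396 -2.3374] M [-0.0789 -0.0139 -0.0265] gap 0.017819646180704085
ringtop pred [0.647  0.1564 0.0708] q6 -1.7026124144961792
ringtop pred [0.64683613 0.1569717  0.07077047]
```

View pics/ov3.png

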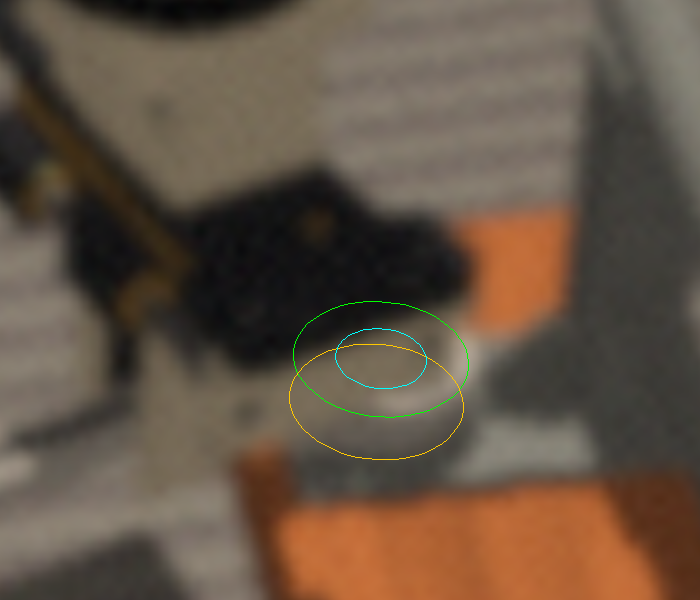

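```bash
python3 -m pendant '[[1,0,0,-0.1,0],[1,0,0,-0.1,0],[1,0,0,0,0],[1,0,0,0,0],[1,0,0,0,0],[1,0,0,0,0],[1,0,0,0,0],[1,0,0,0,0]]' 60
python3 ring.py
```

```text
t: 12.77
tool_pos: [0.5738, 0.1369, 0.0716]
ee_rot: [0.696, -0.09, 0.706, 0.099]
contact_force: [-1.9, -1.5, 0.2]
finger_gap: 0.0173
t 12.7667 tcp [0.5738 0.1369 0.0716] yaw 15.30712537844962 down [-0.0159  0.0105 -0.9998] F [-1.927  -1.5155  0.1991] M [-0.1316  0.0776 -0.0578] gap 0.017326276779402277
ringtop pred [0.647  0.1563 0.0696] q6 -1.7026599428595077
```

```bash
cat > tq.py <<'E'
import sys
from h import *
np.set_printoptions(precision=4,suppress=True)
N=np.array([.6469,.1566])
ts=[];
for i in range(int(sys.argv[1]) if len(sys.argv)>1 else 3):
    s,p,R=tcp(); F=np.array(s["contact_force"]); M=np.array(s["wrist_torque"]); r=p[:2]-N
    yaw=np.degrees(np.arctan2(R[1,2],R[0,2]))
    ts.append(M[2]+r[0]*F[1]-r[1]*F[0])
    if i==0: print("t %.2f tcp %s yaw %.2f |r| %.4f ring %s F %s M %s gap %.4f down %s q6 %.2f"%(s["t"],p,yaw,np.hypot(*r),(p+R@[0.0011,0,.0758])[:3],F,M,s["finger_gap"],R[:2,0],s["q"][5]))
    if i+1<int(sys.argv[1] if len(sys.argv)>1 else 3): snapshot("side")
print("tau",np.array(ts))
E
python3 -m pendant '[[1,-0.12,0.52,0,-4],[1,-0.08,0.52,0,-4],[1,-0.05,0.53,0,-4],[1,-0.01,0.53,0,-4],[1,0.03,0.53,0,-4],[1,0.06,0.53,0,-4],[1,0.1,0.52,0,-4],[1,0.14,0.51,0,-4]]' 60
python3 tq.py
```

```text
t: 13.43
tool_pos: [0.5741, 0.1806, 0.0716]
ee_rot: [0.695, 0.116, 0.702, -0.104]
contact_force: [-1.2, -0.7, -1.4]
finger_gap: 0.0176
t 13.43 tcp [0.5741 0.1806 0.0716] yaw -17.93 |r| 0.0767 ring [0.6462 0.1572 0.0695] F [-1.1505 -0.7365 -1.4266] M [-0.3271 -0.1542  0.1447] gap 0.0176 down [-0.0079  0.0186] q6 -1.06
tau [0.2259 0.0962 0.104 ]
```

```bash
python3 -m pendant '[[1,0.17,0.47,0,-3.75],[1,0.2,0.46,0,-3.75],[1,0.23,0.44,0,-3.75],[1,0.26,0.42,0,-3.75],[1,0.28,0.41,0,-3.75],[1,0.31,0.39,0,-3.75],[1,0.28,0.31,0,-3.2],[1,0,0,0,0]]' 60
python3 tq.py
```

```text
t: 14.2
tool_pos: [0.5915, 0.2106, 0.0717]
ee_rot: [0.655, 0.267, 0.66, -0.253]
contact_force: [-2.3, -0.1, -0.3]
finger_gap: 0.0175
t 14.20 tcp [0.5915 0.2106 0.0717] yaw -43.17 |r| 0.0774 ring [0.6468 0.1588 0.0695] F [-2.3063 -0.0926 -0.2675] M [-0.4108  0.1395  0.0255] gap 0.0175 down [0.0004 0.021 ] q6 -0.58
tau [0.1553 0.0747 0.0222]
```

```bash
python3 -m pendant '[[1,-0.43,-0.56,0,5],[1,-0.39,-0.59,0,5],[1,-0.34,-0.58,0,5],[1,-0.29,-0.6,0,5],[1,-0.23,-0.62,0,5],[1,-0.18,-0.64,0,5],[1,-0.12,-0.66,0,5],[1,-0.06,-0.66,0,5]]' 60
python3 tq.py 2
```

```text
t: 14.97
tool_pos: [0.5704, 0.1568, 0.0722]
ee_rot: [0.703, 0.004, 0.711, 0.006]
contact_force: [2.5, -0.4, -3.4]
finger_gap: 0.0177
t 14.97 tcp [0.5704 0.1568 0.0722] yaw 0.16 |r| 0.0765 ring [0.6462 0.1571 0.0703] F [ 2.5295 -0.3747 -3.378 ] M [-0.0571 -0.7642 -0.052 ] gap 0.0177 down [-0.0108  0.0153] q6 -1.41
tau [-0.0239  0.173 ]
```

```bash
python3 -m pendant '[[1,0.03,-0.63,-0.03,4.75],[1,0.08,-0.63,0,4.75],[1,0.13,-0.62,-0.03,4.75],[1,0.18,-0.61,0,4.75],[1,0.23,-0.59,0,4.75],[1,0.28,-0.57,0,4.75],[1,0.29,-0.48,0,4.2],[1,0,0,0,0]]' 60
python3 tq.py 2
```

```text
t: 15.68
tool_pos: [0.5851, 0.1117, 0.0721]
ee_rot: [0.672, -0.206, 0.678, 0.216]
contact_force: [-0.7, 2.0, -3.5]
finger_gap: 0.0175
t 15.68 tcp [0.5851 0.1117 0.0721] yaw 34.76 |r| 0.0764 ring [0.6473 0.1549 0.0707] F [-0.6855  1.9985 -3.5432] M [ 0.4685 -0.0593  0.1049] gap 0.0175 down [-0.012   0.0103] q6 -2.09
tau [-0.0494 -0.0309]
```

```bash
python3 -m pendant '[[1,-0.29,0.47,-0.02,-4],[1,-0.26,0.49,0,-4],[1,-0.22,0.5,-0.02,-4],[1,-0.19,0.5,0,-4],[1,-0.15,0.51,0,-4],[1,-0.12,0.52,0,-4],[1,-0.08,0.53,0,-4],[1,-0.05,0.53,0,-4]]' 60
python3 tq.py 2
```

```text
t: 16.4
tool_pos: [0.5705, 0.1565, 0.0718]
ee_rot: [0.707, 0.008, 0.707, 0.005]
contact_force: [5.1, 0.6, -4.9]
finger_gap: 0.0168
t 16.40 tcp [0.5705 0.1565 0.0718] yaw -0.30 |r| 0.0764 ring [0.6463 0.1561 0.0707] F [ 5.0636  0.6135 -4.8883] M [ 0.0891 -0.8917  0.2497] gap 0.0168 down [-0.0003  0.0181] q6 -1.40
tau [ 0.2035 -0.0321]
```

```bash
python3 -m pendant '[[1,0.06,0.4,-0.02,-3],[1,0.06,0.4,0,-3],[1,0.05,0.4,-0.02,-3],[1,0.07,0.4,0,-3],[1,0.09,0.39,0,-3],[1,0.12,0.38,0,-3],[1,0.13,0.38,0,-3],[1,0.15,0.37,0,-3]]' 60
python3 tq.py 2
```

```text
t: 17.12
tool_pos: [0.5778, 0.1904, 0.0716]
ee_rot: [0.691, 0.165, 0.686, -0.153]
contact_force: [3.0, -1.1, -4.4]
finger_gap: 0.0173
t 17.12 tcp [0.5778 0.1904 0.0716] yaw -26.03 |r| 0.0769 ring [0.6459 0.1571 0.0707] F [ 3.0193 -1.078  -4.3718] M [-0.1636 -0.7014  0.2995] gap 0.0173 down [0.0106 0.0151] q6 -0.89
tau [0.272  0.1909]
```

```bash
python3 -m pendant '[[1,0.11,0.2,-0.02,-1.75],[1,0.11,0.2,0,-1.75],[1,0.12,0.2,-0.02,-1.75],[1,0.12,0.19,0,-1.75],[1,0.13,0.19,0,-1.75],[1,0.13,0.19,0,-1.75],[1,0.14,0.18,0,-1.75],[1,0.15,0.18,0,-1.75]]' 60
python3 tq.py 2
```

```text
t: 17.83
tool_pos: [0.5882, 0.2069, 0.0714]
ee_rot: [0.668, 0.25, 0.66, -0.239]
contact_force: [2.2, 0.1, -4.0]
finger_gap: 0.0171
t 17.83 tcp [0.5882 0.2069 0.0714] yaw -40.41 |r| 0.0773 ring [0.646  0.1578 0.0707] F [ 2.2425  0.0644 -4.0083] M [-0.0799 -0.5674  0.3449] gap 0.0171 down [0.0162 0.011 ] q6 -0.62
tau [0.2283 0.1773]
```

```bash
python3 -m pendant '[[1,-0.38,-0.53,0,5],[1,-0.34,-0.56,-0.02,5],[1,-0.3,-0.59,0,5],[1,-0.25,-0.61,-0.02,5],[1,-0.2,-0.63,0,5],[1,-0.14,-0.65,0,5],[1,-0.08,-0.65,0,5],[1,-0.02,-0.65,0,5]]' 60
python3 tq.py 1
python3 -m pendant '[[1,0.06,-0.62,0,4.75],[1,0.09,-0.62,-0.02,4.75],[1,0.14,-0.62,0,4.75],[1,0.19,-0.6,-0.02,4.75],[1,0.24,-0.59,0,4.75],[1,0.28,-0.57,0,4.75],[1,0.29,-0.48,0,4.2],[1,0,0,0,0]]' 60
python3 tq.py 2
```

```text
t: 18.55
tool_pos: [0.57, 0.155, 0.0712]
ee_rot: [0.709, -0.005, 0.705, 0.016]
contact_force: [5.0, -1.3, -4.3]
finger_gap: 0.0174
t 18.55 tcp [0.57   0.155  0.0712] yaw 1.70 |r| 0.0769 ring [0.6457 0.1573 0.0706] F [ 4.9518 -1.3439 -4.2986] M [-0.2168 -0.8946 -0.1757] gap 0.0174 down [0.0065 0.016 ] q6 -1.44
tau [-0.0646]
t: 19.22
tool_pos: [0.5862, 0.1098, 0.0716]
ee_rot: [0.675, -0.217, 0.667, 0.229]
contact_force: [1.7, 1.1, -5.0]
finger_gap: 0.0176
t 19.22 tcp [0.5862 0.1098 0.0716] yaw 36.79 |r| 0.0766 ring [0.6469 0.1552 0.0718] F [ 1.7412  1.1494 -4.9936] M [ 0.304  -0.4631 -0.0523] gap 0.0176 down [0.0052 0.0204] q6 -2.13
tau [-0.0406 -0.1443]
```

```bash
python3 -m pendant '[[1,-0.23,0.34,-0.06,-3],[1,-0.21,0.35,-0.06,-3],[1,-0.19,0.36,-0.04,-3],[1,-0.17,0.36,-0.02,-3],[1,-0.15,0.36,0,-3],[1,-0.13,0.37,0,-3],[1,-0.11,0.38,0,-3],[1,-0.09,0.38,0,-3]]' 60
python3 tq.py 2
```

```text
t: 19.93
tool_pos: [0.5722, 0.1405, 0.0707]
ee_rot: [0.71, -0.065, 0.697, 0.077]
contact_force: [4.5, -1.5, -5.6]
finger_gap: 0.0172
t 19.93 tcp [0.5722 0.1405 0.0707] yaw 11.47 |r| 0.0765 ring [0.6465 0.1556 0.071 ] F [ 4.4677 -1.4724 -5.6128] M [-0.2461 -0.8378  0.1823] gap 0.0172 down [0.0153 0.0181] q6 -1.63
tau [0.3644 0.2051]
```

```bash
python3 -m pendant '[[1,-0.01,0.21,-0.06,-1.6],[1,-0.01,0.21,-0.06,-1.6],[1,0.0,0.21,-0.06,-1.6],[1,-0.0,0.21,-0.04,-1.6],[1,0.0,0.21,-0.02,-1.6],[1,0,0.21,0,-1.6],[1,0,0.21,0,-1.6],[1,0.01,0.21,0,-1.6]]' 60
python3 tq.py 2
```

```text
t: 20.65
tool_pos: [0.5703, 0.1566, 0.0704]
ee_rot: [0.713, 0.011, 0.701, -0.004]
contact_force: [2.3, -0.4, -4.2]
finger_gap: 0.0175
t 20.65 tcp [0.5703 0.1566 0.0704] yaw -1.23 |r| 0.0766 ring [0.6461 0.1549 0.0706] F [ 2.2607 -0.4163 -4.2024] M [-0.053  -0.6362  0.604 ] gap 0.0175 down [0.0177 0.0101] q6 -1.37
tau [0.636  0.5942]
```

```bash
python3 -m pendant '[[1,0.01,0.16,-0.04,-1.2],[1,0.01,0.16,-0.04,-1.2],[1,0.01,0.16,0,-1.2],[1,0.02,0.16,0,-1.2],[1,0,0,0,0],[1,0,0,0,0],[1,0,0,0,0],[1,0,0,0,0]]' 60
python3 tq.py 3
```

```text
t: 21.37
tool_pos: [0.5705, 0.1629, 0.07]
ee_rot: [0.713, 0.039, 0.7, -0.034]
contact_force: [2.3, -0.7, -2.1]
finger_gap: 0.0172
t 21.37 tcp [0.5705 0.1629 0.07  ] yaw -5.94 |r| 0.0767 ring [0.6459 0.1551 0.0702] F [ 2.3241 -0.6821 -2.0561] M [-0.1479 -0.5353  0.6402] gap 0.0172 down [0.0184 0.0069] q6 -1.28
tau [0.6776 0.6543 0.7839]
```

```bash
python3 -m pendant '[[1,0.02,0.16,-0.02,-1.2],[1,0.03,0.16,0,-1.2],[1,0.03,0.16,0,-1.2],[1,0.03,0.16,0,-1.2],[1,0,0,0,0],[1,0,0,0,0],[1,0,0,0,0],[1,0,0,0,0]]' 60
python3 tq.py 4
```

```text
t: 22.13
tool_pos: [0.5713, 0.1698, 0.0698]
ee_rot: [0.71, 0.072, 0.697, -0.067]
contact_force: [1.1, -1.1, -1.7]
finger_gap: 0.0173
t 22.13 tcp [0.5713 0.1698 0.0698] yaw -11.25 |r| 0.0768 ring [0.6456 0.155  0.07  ] F [ 1.1249 -1.1315 -1.6887] M [-0.268  -0.4283  0.7096] gap 0.0173 down [0.0181 0.0047] q6 -1.17
tau [0.7803 0.7975 0.823  0.9411]
```

```bash
python3 -m pendant '[[1,-0.02,-0.16,0,1.2],[1,-0.02,-0.16,0,1.2],[1,-0.02,-0.16,0,1.2],[1,-0.02,-0.2,0,1.2],[1,0,0,0,0],[1,0,0,0.1,0],[1,0,0,0.1,0],[1,0,0,0.2,0]]' 60
python3 tq.py 1
```

```text
t: 22.95
tool_pos: [0.5711, 0.164, 0.0727]
ee_rot: [0.713, 0.041, 0.699, -0.033]
contact_force: [10.2, 1.7, -13.1]
finger_gap: 0.0173
t 22.95 tcp [0.5711 0.164  0.0727] yaw -6.05 |r| 0.0762 ring [0.6465 0.156  0.073 ] F [ 10.199    1.6883 -13.0716] M [ 0.224  -1.4018  0.2776] gap 0.0173 down [0.0194 0.0106] q6 -1.28
tau [0.0739]
```

```bash
python3 -m pendant '[[1,0.1,0.0,0,0],[1,0.08,0,0,0],[1,0,0,0.1,0],[1,0,0,0.1,0],[1,0,0,0.15,0],[1,0,0,0.15,0],[1,0,0,0.15,0],[1,0,0,0.15,0]]' 60
python3 tq.py 1
```

```text
t: 23.62
tool_pos: [0.5715, 0.1635, 0.075]
ee_rot: [0.711, 0.042, 0.701, -0.034]
contact_force: [9.6, 1.9, -16.2]
finger_gap: 0.0172
t 23.62 tcp [0.5715 0.1635 0.075 ] yaw -6.15 |r| 0.0757 ring [0.6469 0.1554 0.075 ] F [  9.5664   1.8853 -16.2214] M [ 0.3094 -1.1559  0.2883] gap 0.0172 down [0.0155 0.01  ] q6 -1.28
tau [0.08]
```

```bash
python3 ov.py ov4;python3 - <<'E'
from h import *
p=snapshot("side"); cv2.imwrite("pics/s4.png",cv2.resize(p["color"][90:240,220:400],None,fx=4,fy=4,interpolation=cv2.INTER_CUBIC))
E
```

```text
ringtop pred [0.6468778  0.15540149 0.07501767]
```

View pics/ov4.png

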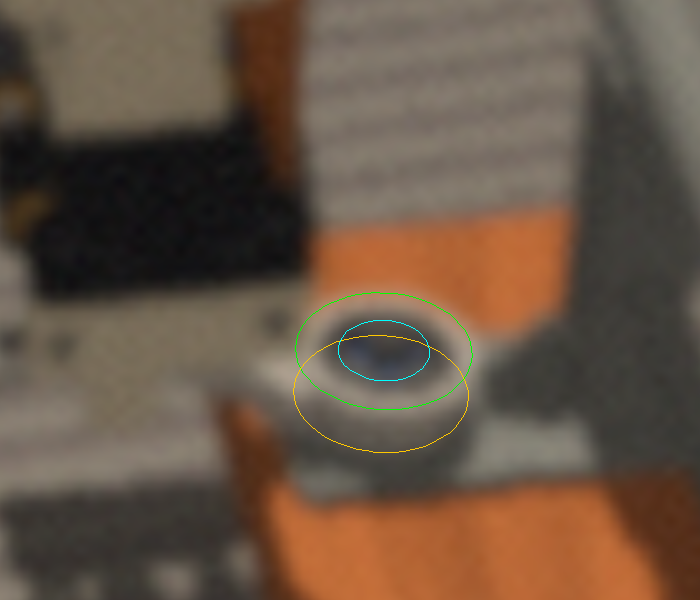

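View pics/s4.png

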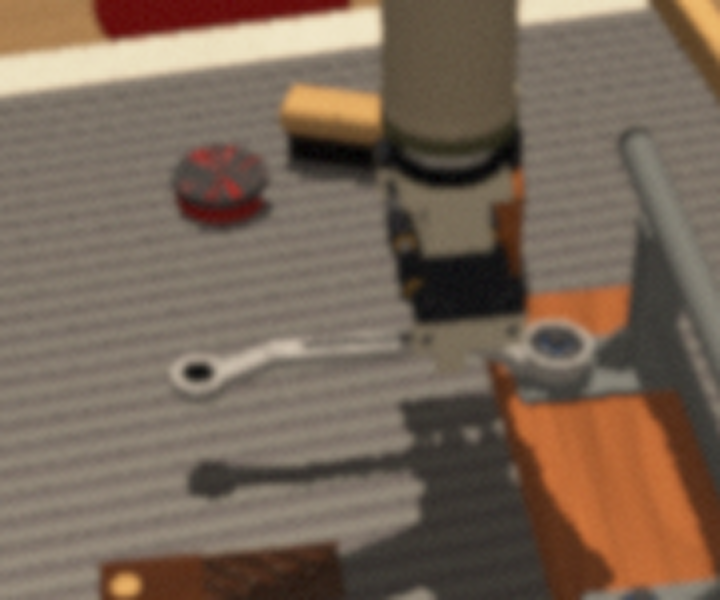

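```bash
python3 -m pendant '[[1,0.2,0.0,0,0],[1,0.2,0,0,0],[1,0.2,0,0,0],[1,0,0,0.2,0],[1,0,0,0.2,0],[1,0,0,0.2,0],[1,0,0,0.2,0],[1,0,0,0.2,0]]' 60
python3 tq.py 1
```

```text
t: 24.38
tool_pos: [0.5721, 0.163, 0.0784]
ee_rot: [0.707, 0.041, 0.705, -0.035]
contact_force: [8.3, 3.5, -15.8]
finger_gap: 0.0173
t 24.38 tcp [0.5721 0.163  0.0784] yaw -6.19 |r| 0.0751 ring [0.6475 0.1548 0.0774] F [  8.2643   3.4573 -15.7667] M [ 0.3762 -1.0603  0.2989] gap 0.0173 down [0.0021 0.0083] q6 -1.28
tau [-0.0123]
```

```bash
python3 -m pendant '[[1,0.15,0.1,0.2,1],[1,0.1,0.1,0.2,1],[1,0,0,0.25,0],[1,0,0,0.25,-1],[1,0,0,0.25,-1],[1,0,0,0.25,0],[1,0,0,0.25,0],[1,0,0,0.25,0]]' 60
python3 tq.py 1; python3 ov.py ov5
```

```text
t: 25.05
tool_pos: [0.5746, 0.1621, 0.0884]
ee_rot: [0.706, 0.039, 0.707, -0.036]
contact_force: [11.6, 2.5, -19.5]
finger_gap: 0.0171
t 25.05 tcp [0.5746 0.1621 0.0884] yaw -6.07 |r| 0.0725 ring [0.65   0.1541 0.0871] F [ 11.5833   2.5396 -19.471 ] M [ 0.3939 -1.3973  0.4329] gap 0.0171 down [-0.0009  0.0047] q6 -1.28
tau [0.1858]
ringtop pred [0.64996477 0.15406433 0.08714506]
```

View pics/ov5.png

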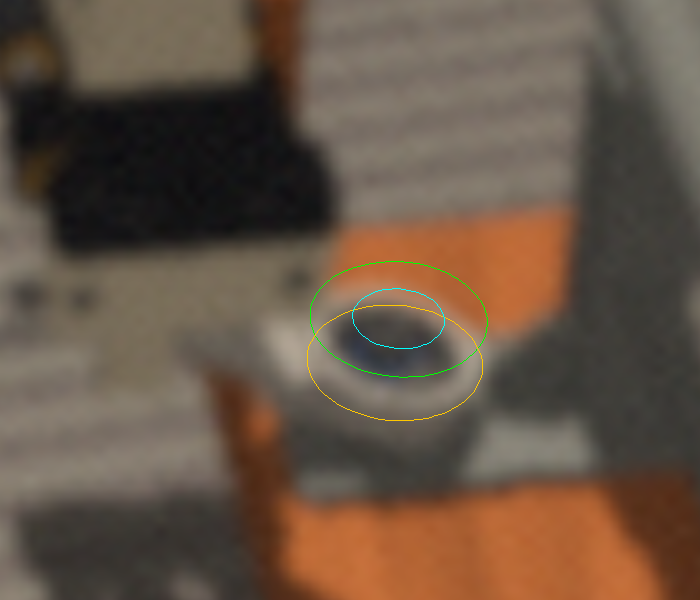

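```bash
python3 -m pendant '[[1,0.1,0.05,-0.2,0],[1,0.1,0.05,-0.25,0],[1,0.05,0,-0.25,0],[1,0,0,-0.2,0],[1,0,0,-0.15,0],[1,0,0,-0.1,0],[1,0,0,0,0],[1,0,0,0,0]]' 60
python3 tq.py 1; python3 ov.py ov6
```

```text
t: 25.77
tool_pos: [0.5731, 0.1636, 0.0833]
ee_rot: [0.702, 0.036, 0.71, -0.034]
contact_force: [0.4, -0.9, -6.3]
finger_gap: 0.0172
t 25.77 tcp [0.5731 0.1636 0.0833] yaw -5.74 |r| 0.0741 ring [0.6485 0.156  0.0814] F [ 0.3594 -0.8665 -6.3123] M [-0.1727 -0.0511  0.1349] gap 0.0172 down [-0.0105  0.0031] q6 -1.28
tau [0.1963]
ringtop pred [0.64850023 0.15604498 0.08140188]
```

View pics/ov6.png

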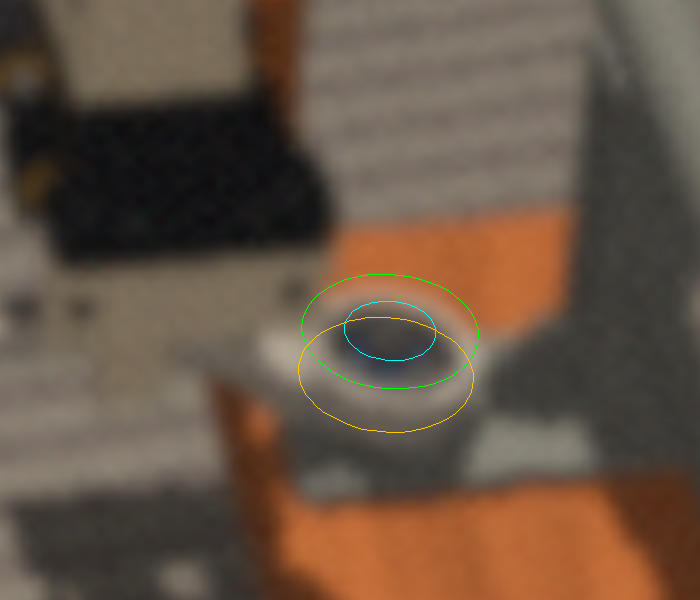

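```bash
python3 -m pendant '[[1,0,0,0.1,0],[1,0,0,0.1,0],[1,0,0,0.1,0],[1,0,0,0.1,0],[1,0,0,0.1,0],[1,0,0,0,0],[1,0,0,0,0],[1,0,0,0,0]]' 60
python3 tq.py 1
```

```text
t: 26.48
tool_pos: [0.5731, 0.1634, 0.0837]
ee_rot: [0.702, 0.036, 0.71, -0.034]
contact_force: [1.7, 0.1, -7.7]
finger_gap: 0.017
t 26.48 tcp [0.5731 0.1634 0.0837] yaw -5.73 |r| 0.0741 ring [0.6485 0.1558 0.0817] F [ 1.7179  0.1161 -7.6762] M [-0.0415 -0.3507  0.2846] gap 0.0170 down [-0.0116  0.0033] q6 -1.28
tau [0.2644]
```

```bash
python3 -m pendant '[[1,0,-0.1,0,1.2],[1,0,-0.15,0,1.2],[1,0,-0.15,0.1,1.2],[1,0,-0.1,0.15,1],[1,0,0,0.15,0],[1,0,0,0.15,0],[1,0,0,0.15,0],[1,0,0,0.15,0]]' 60
python3 tq.py 1
```

```text
t: 27.15
tool_pos: [0.5746, 0.1568, 0.0897]
ee_rot: [0.704, 0.004, 0.71, -0.002]
contact_force: [9.0, 1.2, -17.1]
finger_gap: 0.0172
t 27.15 tcp [0.5746 0.1568 0.0897] yaw -0.45 |r| 0.0723 ring [0.6504 0.1562 0.0879] F [  9.0373   1.1742 -17.1434] M [ 0.2023 -1.0193  0.1372] gap 0.0172 down [-0.009   0.0025] q6 -1.39
tau [0.0506]
```

```bash
python3 -m pendant '[[1,0.2,0,0.1,0],[1,0.2,0,0.1,0],[1,0.1,0,0.2,0],[1,0.1,0,0.2,0],[1,0.1,0,0.2,0],[1,0.1,0,0.2,0],[1,0,0,0.2,0],[1,0,0,0.2,0]]' 60
python3 tq.py 1;python3 ov.py ov7
```

```text
t: 27.82
tool_pos: [0.5784, 0.1568, 0.1011]
ee_rot: [0.7, 0.002, 0.714, -0.0]
contact_force: [-0.5, -1.3, -4.0]
finger_gap: 0.0175
t 27.82 tcp [0.5784 0.1568 0.1011] yaw -0.18 |r| 0.0685 ring [0.6541 0.1565 0.0984] F [-0.4719 -1.3137 -4.0138] M [-0.0072 -0.0877 -0.0219] gap 0.0175 down [-0.0206  0.0023] q6 -1.39
tau [0.0682]
ringtop pred [0.65413394 0.15651744 0.09843383]
```

View pics/ov7.png

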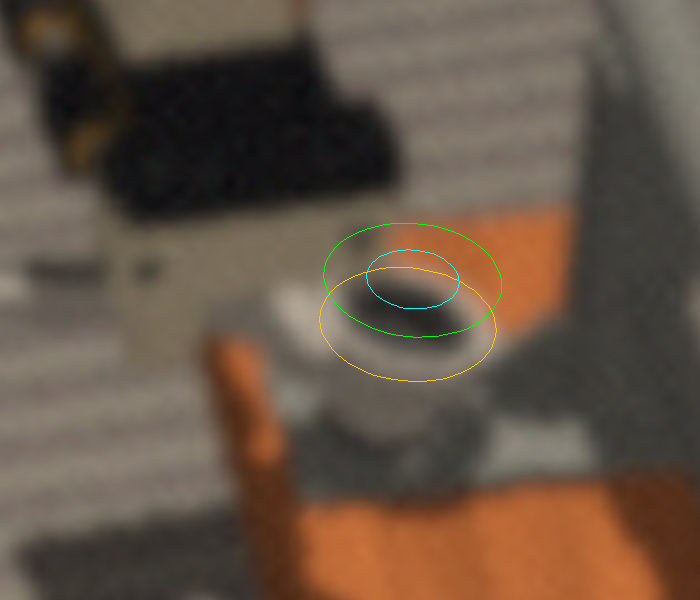

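```bash
python3 -m pendant '[[1,0,0,0.3,0],[1,0,0,0.5,0],[1,0,0,0.7,0],[1,0,0,0.8,0],[1,0,0,0.8,0],[1,0,0,0.8,0],[1,0,0,0.5,0],[1,0,0,0,0]]' 60
python3 tq.py 1;python3 pic.py e side
```

```text
t: 28.53
tool_pos: [0.583, 0.1571, 0.1576]
ee_rot: [0.704, 0.003, 0.71, 0.0]
contact_force: [0.4, 0.1, -3.3]
finger_gap: 0.0174
t 28.53 tcp [0.583  0.1571 0.1576] yaw -0.21 |r| 0.0639 ring [0.6588 0.1568 0.1559] F [ 0.4261  0.0896 -3.2918] M [ 0.0355 -0.0756  0.0267] gap 0.0174 down [-0.0078  0.0038] q6 -1.39
tau [0.0208]
```

View pics/eside.png

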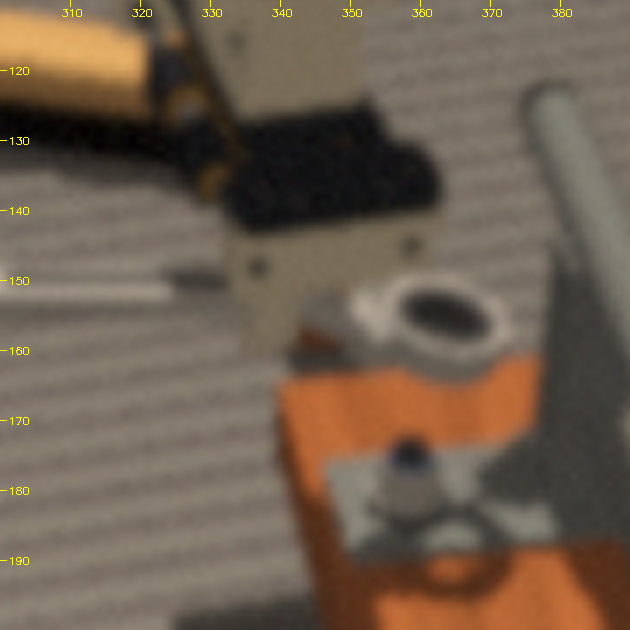

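```bash
python3 -m pendant '[[1,-0.8,0.6,0,0.5],[1,-1.5,1.6,0,0.8],[1,-1.7,2.1,0,0.8],[1,-1.8,2.5,0,0.8],[1,-1.8,2.5,0,0.8],[1,-1.6,2.4,0,0.8],[1,-1.2,1.7,0,0.5],[1,-0.4,0.6,0,0]]' 60
python3 tq.py 1; python3 -m pendant '[[1,0,0,0,0],[1,0,0,-1,0],[1,0,0,-1.5,0],[1,0,0,-1.5,0],[1,0,0,-1.5,0],[1,0,0,-1.5,0],[1,0,0,-0.8,0],[1,0,0,0,0]]' 60; python3 tq.py 1
```

```text
t: 29.25
tool_pos: [0.4645, 0.3003, 0.1523]
ee_rot: [0.701, -0.03, 0.712, 0.031]
contact_force: [-0.0, -0.9, -5.1]
finger_gap: 0.0175
t 29.25 tcp [0.4645 0.3003 0.1523] yaw 4.89 |r| 0.2322 ring [0.54   0.3067 0.15  ] F [-0.0418 -0.9249 -5.1446] M [-0.0482 -0.0521 -0.006 ] gap 0.0175 down [-0.0154  0.0006] q6 -1.18
tau [0.1687]
t: 29.92
tool_pos: [0.4643, 0.2958, 0.0659]
ee_rot: [0.701, -0.031, 0.712, 0.029]
contact_force: [0.2, -0.5, -5.0]
finger_gap: 0.0174
t 29.92 tcp [0.4643 0.2958 0.0659] yaw 4.85 |r| 0.2297 ring [0.5398 0.3022 0.0636] F [ 0.1565 -0.5103 -4.9649] M [ 0.0365 -0.0492  0.0235] gap 0.0174 down [-0.0164 -0.0026] q6 -1.19
tau [0.0949]
```

```bash
python3 -m pendant '[[1,0,0,-0.6,0],[1,0,0,-0.8,0],[1,0,0,-0.8,0],[1,0,0,-0.5,0],[1,0,0,-0.3,0],[1,0,0,-0.2,0],[1,0,0,-0.1,0],[1,0,0,0,0]]' 40
python3 tq.py 1
python3 - <<'E'
from h import *
p=snapshot("side"); cv2.imwrite("pics/s6.png",cv2.resize(p["color"][100:220,200:380],None,fx=4,fy=4,interpolation=cv2.INTER_CUBIC))
E
```

```text
t: 30.58
tool_pos: [0.4666, 0.2952, 0.0321]
ee_rot: [0.702, -0.029, 0.711, 0.029]
contact_force: [-2.1, -0.5, -0.7]
finger_gap: 0.0175
t 30.58 tcp [0.4666 0.2952 0.0321] yaw 4.74 |r| 0.2274 ring [0.5421 0.3015 0.0299] F [-2.1104 -0.5322 -0.6845] M [-0.076   0.0073 -0.0445] gap 0.0175 down [-0.0138 -0.0014] q6 -1.19
tau [0.344]
```

View pics/s6.png

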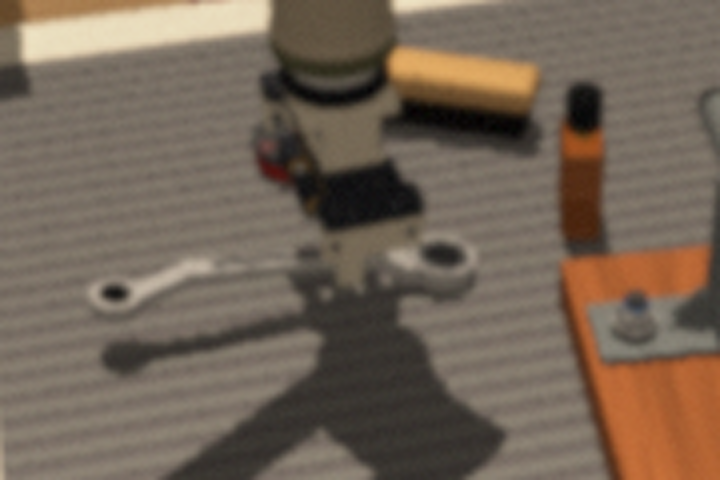

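```bash
python3 -m pendant '[[1,0,0,-0.2,0],[1,0,0,-0.2,0],[1,0,0,-0.2,0],[1,0,0,-0.2,0],[1,0,0,-0.2,0],[1,0,0,-0.2,0],[1,0,0,-0.1,0],[1,0,0,0,0]]' 15
python3 tq.py 1
```

```text
t: 31.3
tool_pos: [0.4677, 0.2958, 0.0194]
ee_rot: [0.702, -0.029, 0.711, 0.029]
contact_force: [0.1, -0.6, -2.1]
finger_gap: 0.0181
t 31.30 tcp [0.4677 0.2958 0.0194] yaw 4.75 |r| 0.2269 ring [0.5433 0.3021 0.0175] F [ 0.1373 -0.6325 -2.1475] M [-0.0927  0.1678 -0.019 ] gap 0.0181 down [-0.0115 -0.0004] q6 -1.19
tau [0.0752]
```

```bash
python3 -m pendant '[[1,0,0,-0.1,0],[1,0,0,0,0],[2.5,0,0,0,0],[3.5,0,0,0,0],[4.5,0,0,0,0],[5,0,0,0,0],[5,0,0,0,0],[5,0,0,0,0]]' 15
python3 tq.py 1
python3 -m pendant '[[5,0,0,0.5,0],[5,0,0,1.5,0],[5,0,0,2,0],[5,0,0,3,0],[5,0,0,3,0],[5,0,0,3,0],[5,0,0,2,0],[5,0,0,0,0]]' 15
```

```text
t: 31.97
tool_pos: [0.47, 0.2969, 0.0212]
ee_rot: [0.704, -0.029, 0.709, 0.03]
contact_force: [-0.3, -0.5, -0.8]
finger_gap: 0.0491
t 31.97 tcp [0.47   0.2969 0.0212] yaw 4.75 |r| 0.2257 ring [0.5456 0.3031 0.0196] F [-0.332  -0.5    -0.7501] M [ 0.0886  0.0233 -0.002 ] gap 0.0491 down [-0.0073  0.0017] q6 -1.19
tau [0.133]
t: 32.63
tool_pos: [0.4661, 0.2948, 0.1771]
ee_rot: [0.702, -0.029, 0.711, 0.029]
contact_force: [1.3, 0.9, 1.0]
finger_gap: 0.0502
```

```bash
python3 -m pendant '[[5,-1.5,1.5,0.5,0],[5,-2.5,2.5,0,0],[5,-2.8,2.8,0,0],[5,-2.8,2.8,0,0],[5,-2.8,2.8,0,0],[5,-2.5,2.5,0,0],[5,-1,1,0,0],[5,0,0,0,0]]' 15
python3 - <<'E'
from h import *
for n in("side","top"):
    p=snapshot(n); cv2.imwrite(f"pics/f{n}.png",p["color"])
    x,y,w,h=(200,100,220,200) if n=="side" else (200,110,240,200)
    cv2.imwrite(f"pics/fc{n}.png",cv2.resize(p["color"][y:y+h,x:x+w],None,fx=3,fy=3,interpolation=cv2.INTER_CUBIC))
E
```

```text
t: 33.3
tool_pos: [0.3012, 0.4575, 0.1821]
ee_rot: [0.704, -0.027, 0.71, 0.027]
contact_force: [0.0, -0.1, -0.1]
finger_gap: 0.0503
```

View pics/fcside.png

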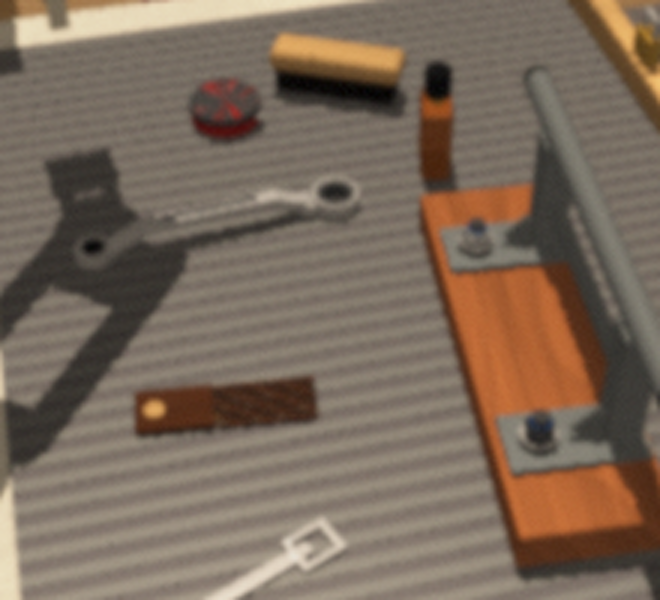

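View pics/ftop.png

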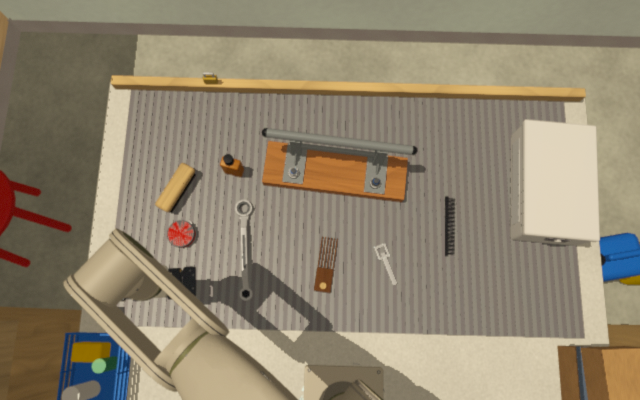

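```bash
python3 -c "
from workcell import *
print(sign_off())"
```

```text
the job is handed in; nothing more can be done
None
```

The job is done and handed in at about 33 s. The loose nut is nipped up, and the spanner lies flat on the liner about where it started.

**Tightening:** I picked up the spanner by its handle and lowered the ring over the nut until it stopped. It took three clockwise swings with two ratchet returns. Running drag read about 0.2 to 0.3 N m. In the third swing it rose to 0.6, then 0.7, then about 0.84 N m, and I stopped there. That puts the rubber squeeze at roughly 0.25 rad, within the 0.15 to 0.4 range.

**Last checks:** The final pictures show the spanner flat with the ring down, the gripper clear and the other things where they were. I never measured the nut or washer turn directly, only through wrist torque. Those readings scatter by about 0.1 N m, so the squeeze figure could be off by several hundredths of a radian.

**What went less well:**
- **Ring height while swinging:** The wrist tilted slightly during the swings. The ring may have ridden a millimetre or so above its seat in the second return and early third swing. I pressed it back down before the final nip-up.
- **Lifting off:** The ring jammed on the nut and tipped nose-down in the grip. It took several tries and up to about 20 N on the wrist. I saw no sizeable loosening torque then, and I levelled the spanner as I set it down.

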